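# Turn the closer samples round onto the new shelf

## Robot

A 6-joint arm with a two-finger parallel gripper is mounted at the origin on the work surface. World frame = base frame: x ahead of the robot, y to its left, z up, the work surface at z = 0. Lengths are in m, angles in rad, forces in N, time in s.
With the tool pointing down it reaches from about 0.25 to 0.725 m from the base axis. Payload 4 kg.
Tool frame: the origin (TCP) lies at the very end of the fingers, on their centre line; the grasp point (between the pads) lies 19 mm behind it; z points along the fingers, y is the line along which they close (so a half turn about z gives the same grasp; the last joint's range is limited). The gripper opens to 85 mm and grips with 20 to 120 N. Pads are 22 mm wide; open, the fingers measure 114 mm over their backs; the gripper's body (76 mm by 85 mm) begins 54 mm behind the grasp point. The pads swing forward as they close: fully open they stand 13 mm farther back than shut.
Start: joints at [1.246, 0.241, 0.005, 1.335, 0, 1.571], TCP at [0.16, 0.474, 0.231] pointing down, gripper open.
Joint ranges: [-2.72, 2.72], [-1.05, 1.87], [-1.09, 1.28], [-1.99, 2.15], [-1.42, 1.44], [-3.14, 3.14]. Speed limits (rad/s): [2.79, 2.79, 3.14, 3.14, 3.14, 3.14].

## Interface

Orientations are given as a unit quaternion [x, y, z, w].
In Python, from workcell import robot, imaging gives the robot as it stands. The module is installed in compiled form; this text tells all that it offers.
- The arm moves only by the shell command python3 -m handwheel 'ROWS' [OPENING] [FORCE]. ROWS is JSON, a list of rows, each a list of 4 numbers: the shift along the world's x, y, z in mm, then the turn about the world's z in degrees. A call has 1 to 20 rows; each row shifts and turns the commanded pose from where the row before left it; what a row does not reach is not made up. A row lasts 1/8 s, in which the tool goes at most 62.5 mm and 10.7 degrees, less where a joint would pass 70% of its speed; a pose out of reach is approached as far as the arm can. A call with a gripper value outside its range is refused whole. OPENING is the opening, from 0 (shut) to 1 (fully open), set as the call begins (- or left out, the last holds). The fingers move at their own pace and stop on an object; FORCE is the grip in N (left out, the last holds). Time passes only in rows, so rows that do not move let the fingers close. It gives the time, the measured TCP pose, the force, the opening and the grip force at its end, in the units of the state.
- robot.sense(): the state, without advancing time (a new reading comes with each control period).
- imaging.capture(name): name is "scene" or "side" or "wrist"; returns a dict with "img" (384x512x3 uint8, red, green, blue), "vfov" (degrees; the focal length in pixels is half the picture's height over the tangent of half this angle, whatever the lens; pixels are square), "cx", "cy" (the principal point, pixels), "position" and "attitude" of the camera in the world. Camera axes: x right, y up, looking along -z (the intrinsics and any distortion apply to the point x, -y, -z); pixel columns grow to the right and rows downward; lengths in m; the calibration is good to about 2 mm. A picture is of the moment at which its call begins. There is no depth.
- robot.hand_in(): hands the job in; it is judged then, once.
The state is a dict: "time": time; "joint_pos": joint angles; "dq": joint speeds; "tau": joint torques, N m; "eef_pos": TCP position; "tcp_rot": TCP orientation; "contact_force": force on the tool from outside, world axes, zero at the start; "ft_torque": the same for the moment, N m; "opening": finger opening in m; "grasp_force": force on a finger pad.
Only numpy, scipy, OpenCV 4.12 (cv2) and the standard library are available. Lean on these libraries where they do the work, as an engineer would, in place of code of your own. Each camera call takes 0.05 s, during which the arm holds its last target. There are 200 camera calls.

## Task

Customers will look at the new aluminium shelf from the opposite side, so move the four door closer samples from their painted blocks to the shelf's four bays in reverse order: the one that is leftmost on the old display, as seen from the robot, goes in the rightmost bay, the next one in the bay beside it, and so on to the rightmost, which goes in the leftmost bay. Stand each one upright in the middle of its bay, its long side squarely front to back (either end may be in front), one sample to a bay.

Things in the scene. Friction and masses are not known exactly. Their poses are not given: they have to be found in the camera images.
- bracket_center (a point): silver (matt aluminium) closer bracket: foot plate 100 x 30 x 6 mm; in its middle two upright ears, 32 mm long with round tops, 30 mm over their outsides, with an 18 mm gap and a dark cross pin between, 44 mm tall in all. This point is its centre, 22 mm above its underside; x runs along the 100 mm length, y across the 30 mm width, z up. Loose, about 0.2 kg.
- hinge_center (a point): chrome pivot hinge: foot leaf 100 x 26 x 6 mm, upright knuckle 26 mm in diameter in the middle (to 44 mm) with a small cap, 48 mm tall in all; a second leaf, 24 mm wide, sticks out 52 mm from the knuckle's axis to its +x, 23 to 29 mm up. This point is its centre, on the knuckle's axis, 24 mm above its underside; x along the length, y across, z up. Loose, about 0.25 kg.
- holdarm_center (a point): black hold-open arm, folded: 128 mm long, 44 mm tall; flat bar 24 mm wide below, round sleeve 24 mm in diameter, 48 mm long (14 to 38 mm up) above it in the middle, round clutch 31 mm in diameter at its +x end, upright shoe plate 36 mm wide at its -x end. This point is its centre, 22 mm above its underside; x along the length, y across, z up. Loose, about 0.25 kg.
- closer_center (a point): brass-coloured small closer housing: a block 120 x 30 x 40 mm with a dark spindle stub on top, 46 mm tall in all. This point lies on its middle, 23 mm above its underside; x along the 120 mm length, y across the 30 mm width, z up. Loose, about 0.45 kg.
- board: old display: fixed plywood strip 12 mm thick, 140 mm deep (x, away from the robot); y runs along it to the robot's left. Four painted blocks in a row on it, centred at y = +127.5, +42.5, -42.5, -127.5 mm, x = 0. Origin: underside, middle of the four blocks. A jar 50 mm tall stands on its right end, beyond the blocks. It may lie nearer than the shelf or farther.
- blue_block: blue painted wood block, 130 (x) x 54 (y) x 26 mm (z), fixed to the plywood strip; the silver bracket stands on it at the start. Origin: centre of its underside.
- red_block: red painted wood block, 130 x 54 x 26 mm, fixed to the plywood strip; the chrome hinge stands on it at the start. Origin: centre of its underside.
- yellow_block: yellow painted wood block, 130 x 54 x 26 mm, fixed to the plywood strip; the black arm stands on it at the start. Origin: centre of its underside.
- green_block: green painted wood block, 130 x 54 x 26 mm, fixed to the plywood strip; the brass closer body stands on it at the start. Origin: centre of its underside.
- shelf: new display: fixed textured aluminium shelf with four grey-lined bays in a row, each 82 mm wide, 130 mm deep, between ribs 4 mm high; x away from the robot, y along the row to the robot's left. Bay centres at y = +127.5, +42.5, -42.5, -127.5 mm, x = 0. Origin: underside, middle of the four bays; bay floors 26 mm above it. A rubber wedge 25 mm tall lies on its left end, beyond the bays.

How it is judged:
At the end, for the whole second after the job is handed in: Each sample rests, released, in the bay mirroring its block's place (leftmost block: rightmost bay): within 13 mm of bay centre sideways, 15 mm front to back, on the bay floor (height within 6 mm), upright within 0.1 rad, length within 0.22 rad of front to back (((y of blue_block in the frame of board between 0.1075 and 0.1475 m and y of bracket_center in the frame of shelf between -0.1405 and -0.1145 m) or (y of blue_block in the frame of board between 0.0225 and 0.0625 m and y of bracket_center in the frame of shelf between -0.0555 and -0.0295 m) or (y of blue_block in the frame of board between -0.0625 and -0.0225 m and y of bracket_center in the frame of shelf between 0.0295 and 0.0555 m) or (y of blue_block in the frame of board between -0.1475 and -0.1075 m and y of bracket_center in the frame of shelf between 0.1145 and 0.1405 m)) and x of bracket_center in the frame of shelf between -0.015 and 0.015 m and z of bracket_center in the frame of shelf between 0.042 and 0.054 m and angle between each of bracket_center, hinge_center, holdarm_center, closer_center's own z axis and vertical below 0.1 rad and angle between the x axis of each of bracket_center, hinge_center, holdarm_center, closer_center and the x axis of shelf, either way round below 0.22 rad and linear speed of each of bracket, hinge, holdarm, closer below 0.02 m/s and angular speed of each of bracket, hinge, holdarm, closer below 0.2 rad/s and ((y of red_block in the frame of board between 0.1075 and 0.1475 m and y of hinge_center in the frame of shelf between -0.1405 and -0.1145 m) or (y of red_block in the frame of board between 0.0225 and 0.0625 m and y of hinge_center in the frame of shelf between -0.0555 and -0.0295 m) or (y of red_block in the frame of board between -0.0625 and -0.0225 m and y of hinge_center in the frame of shelf between 0.0295 and 0.0555 m) or (y of red_block in the frame of board between -0.1475 and -0.1075 m and y of hinge_center in the frame of shelf between 0.1145 and 0.1405 m)) and x of hinge_center in the frame of shelf between -0.015 and 0.015 m and z of hinge_center in the frame of shelf between 0.044 and 0.056 m and ((y of yellow_block in the frame of board between 0.1075 and 0.1475 m and y of holdarm_center in the frame of shelf between -0.1405 and -0.1145 m) or (y of yellow_block in the frame of board between 0.0225 and 0.0625 m and y of holdarm_center in the frame of shelf between -0.0555 and -0.0295 m) or (y of yellow_block in the frame of board between -0.0625 and -0.0225 m and y of holdarm_center in the frame of shelf between 0.0295 and 0.0555 m) or (y of yellow_block in the frame of board between -0.1475 and -0.1075 m and y of holdarm_center in the frame of shelf between 0.1145 and 0.1405 m)) and x of holdarm_center in the frame of shelf between -0.015 and 0.015 m and z of holdarm_center in the frame of shelf between 0.042 and 0.054 m and ((y of green_block in the frame of board between 0.1075 and 0.1475 m and y of closer_center in the frame of shelf between -0.1405 and -0.1145 m) or (y of green_block in the frame of board between 0.0225 and 0.0625 m and y of closer_center in the frame of shelf between -0.0555 and -0.0295 m) or (y of green_block in the frame of board between -0.0625 and -0.0225 m and y of closer_center in the frame of shelf between 0.0295 and 0.0555 m) or (y of green_block in the frame of board between -0.1475 and -0.1075 m and y of closer_center in the frame of shelf between 0.1145 and 0.1405 m)) and x of closer_center in the frame of shelf between -0.015 and 0.015 m and z of closer_center in the frame of shelf between 0.043 and 0.055 m); the robot touches nothing.
It also fails if it takes over 106 s, if anything falls off the work surface, if the arm or the gripper's body presses on something with over 40 N, if the wrist force passes 120 N, or if a joint passes its speed limit or range.

## Working session

There is one attempt and no reset: what is moved stays moved. The work goes in short steps, Python scripts to look and compute and a shell command to move; the robot and the scene stay as the last step left them, time stands still between calls to the robot, and variables do not carry over. Pictures are saved under pics/ and viewed, at most 14 in all, crops included, and the job is handed in when it is done.

```bash
mkdir -p pics; python3 - <<'E'
from workcell import robot, imaging
import cv2, numpy as np
s=robot.sense(); print(s['time'],s['eef_pos'],s['tcp_rot'],s['opening'])
for n in ["scene","side","wrist"]:
    c=imaging.capture(n); cv2.imwrite(f"pics/{n}0.png",c['img'][:,:,::-1])
    print({k:(np.round(v,4).tolist() if k!='img' else v.shape) for k,v in c.items()})
a=[cv2.imread(f"pics/{n}0.png") for n in ["scene","side"]]
E
```

```text
0.0 [0.15935995 0.47326121 0.23042214] [ 1.61683524e-01  9.86842113e-01 -1.02501159e-03 -1.75893338e-04] 0.08513689984104024
{'img': (384, 512, 3), 'vfov': 44.4254, 'cx': 256.9522, 'cy': 185.8639, 'position': [0.8109, 0.4244, 0.7623], 'attitude': [0.0821, 0.3027, 0.91, 0.271]}
{'img': (384, 512, 3), 'vfov': 44.9328, 'cx': 253.9988, 'cy': 186.2732, 'position': [0.1752, -0.5326, 0.6095], 'attitude': [0.3942, -0.1218, -0.2742, 0.8687]}
{'img': (384, 512, 3), 'vfov': 61.8457, 'cx': 258.4474, 'cy': 191.4185, 'position': [0.0924, 0.4968, 0.3714], 'attitude': [-0.1158, -0.0819, 0.5775, 0.8039]}
```

View pics/scene0.png

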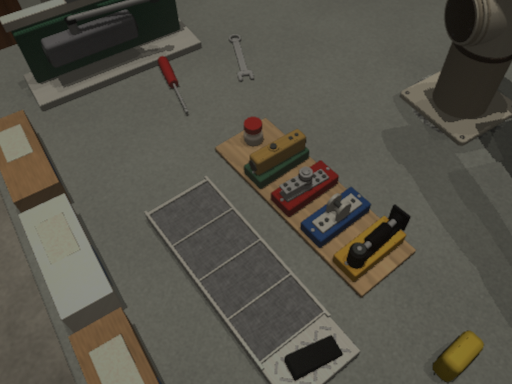

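View pics/side0.png

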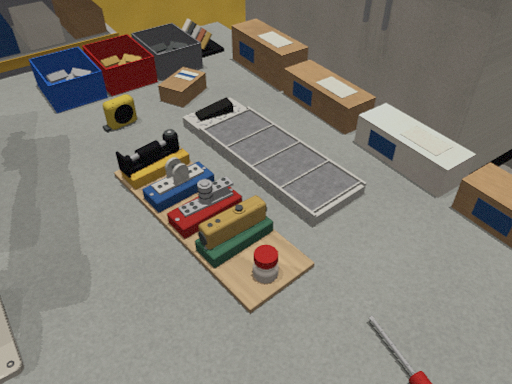

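Both views show the order from the robot's left: yellow/arm, blue/bracket, red/hinge, green/closer, then the jar. The shelf lies farther out, around scene (145–355, 180–384). I'll zoom in to get the corners.

```bash
cat > h.py <<'E'
import numpy as np, cv2
from scipy.spatial.transform import Rotation as R
from workcell import robot, imaging
def ray(c,u,v):
    f=192/np.tan(np.radians(c['vfov']/2))
    d=R.from_quat(c['attitude']).apply([(u-c['cx'])/f,-(v-c['cy'])/f,-1.]); return np.array(c['position']),d
def onz(c,u,v,z):
    p,d=ray(c,u,v); return p+d*(z-p[2])/d[2]
def proj(c,P):
    f=192/np.tan(np.radians(c['vfov']/2))
    q=R.from_quat(c['attitude']).inv().apply(np.array(P)-c['position'])
    return np.c_[c['cx']+f*q[...,0]/-q[...,2], c['cy']-f*q[...,1]/-q[...,2]]
def crop(img,x0,y0,x1,y1,s,name):
    o=cv2.resize(img[y0:y1,x0:x1,::-1],None,fx=s,fy=s,interpolation=cv2.INTER_CUBIC)
    for x in range((x0//20+1)*20,x1,20): cv2.putText(o,str(x),(int((x-x0)*s)-8,8),0,.3,(0,255,255)); cv2.line(o,(int((x-x0)*s),10),(int((x-x0)*s),16),(0,255,255))
    for y in range((y0//20+1)*20,y1,20): cv2.putText(o,str(y),(0,int((y-y0)*s)+3),0,.3,(0,255,255)); cv2.line(o,(20,int((y-y0)*s)),(26,int((y-y0)*s)),(0,255,255))
    o=cv2.convertScaleAbs(o,alpha=1.5); cv2.imwrite(name,o)
E
python3 - <<'E'
import cv2
from h import crop
crop(cv2.imread('pics/scene0.png')[:,:,::-1],140,112,420,384,2.2*1,'pics/sc1.png')
crop(cv2.imread('pics/side0.png')[:,:,::-1],105,90,370,305,2.75,'pics/sd1.png')
E
```

```text
(no output)
```

View pics/sc1.png

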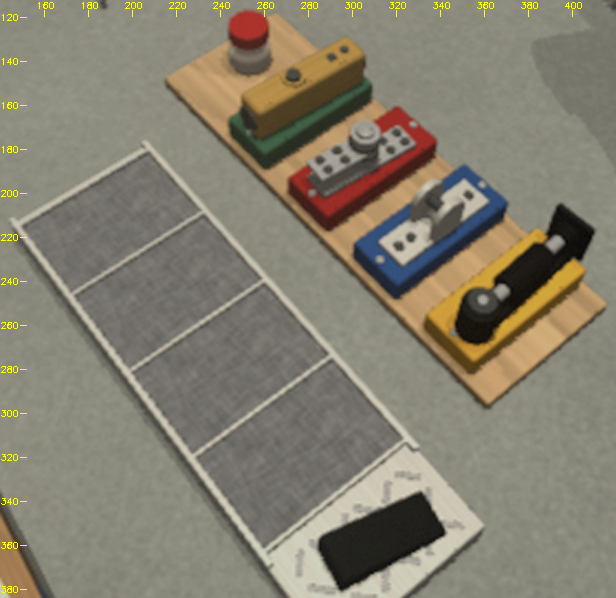

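View pics/sd1.png

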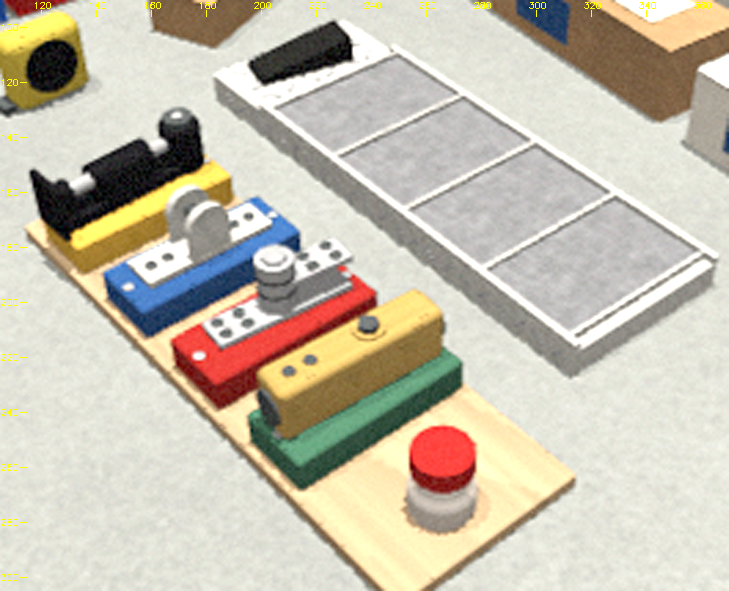

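```bash
cat > fit.py <<'E'
from h import *
from scipy.optimize import least_squares
S=imaging.capture('scene'); D=imaging.capture('side')
s=lambda p:(p[0]/2.2+140,p[1]/2.2+112); d=lambda p:(p[0]/2.75+105,p[1]/2.75+90)
def fit(L,z,name,guess):
    W=[];M=[];T=[]
    for cam,p,m in L:
        c,t=(S,s) if cam=='s' else (D,d); W.append(onz(c,*t(p),z)[:2]); M.append(m);T.append(cam)
    W=np.array(W);M=np.array(M)
    tr=lambda q:M@np.array([[np.cos(q[2]),np.sin(q[2])],[-np.sin(q[2]),np.cos(q[2])]])+q[:2]
    r=least_squares(lambda q:(tr(q)-W).ravel(),guess,loss='soft_l1',f_scale=.003)
    print(name,np.round(r.x,4),np.degrees(r.x[2]));
    for t,a,b in zip(T,(tr(r.x)-W)*1000,M): print(t,b,np.round(a,1))
    return r.x
h=.065
sh=[('s',(148,148),(-h,-.17)),('s',(16,225),(h,-.17)),('s',(408,443),(-h,.17)),('s',(268,560),(h,.17))]
for i,(a,b) in enumerate([((206,212),(72,295)),((266,281),(132,370)),((332,355),(193,457))]):
    sh+=[('s',a,(-h,-.085+.085*i)),('s',b,(h,-.085+.085*i))]
for i,(a,b) in enumerate([((487,268),(612,192)),((408,207),(533,144)),((337,155),(460,97))]):
    sh+=[('d',a,(-h,-.085+.085*i)),('d',b,(h,-.085+.085*i))]
fit(sh,.030,'shelf',[.6,.1,0])
w=.027;bl=[]
for cam,y,pts in [('s',-.0425,[(399,107),(437,148),(327,215),(290,182)]),('s',.0425,[(463,166),(507,204),(396,285),(355,245)]),('s',.1275,[(540,232),(585,270),(470,358),(427,318)])]:
    for p,m in zip(pts,[(-h,-w),(-h,w),(h,w),(h,-w)]): bl.append((cam,p,(m[0],m[1]+y)))
for y,pts in [(.0425,[(108,275),(148,318),(300,240),(262,199)]),(-.0425,[(173,345),(217,388),(377,293)]),(-.1275,[(250,422),(303,468),(462,365)])]:
    for p,m in zip(pts,[(-h,w),(-h,-w),(h,-w),(h,w)]): bl.append(('d',p,(m[0],m[1]+y)))
fit(bl,.038,'board',[.4,.1,0])
E
python3 fit.py
```

```text
shelf [0.6495 0.0702 0.0786] 4.500583655650484
s [-0.065 -0.17 ] [0.3 0.5]
s [ 0.065 -0.17 ] [-3.8  0.8]
s [-0.065  0.17 ] [-0.6 -3.6]
s [0.065 0.17 ] [-2.4 -6.8]
s [-0.065 -0.085] [ 1.3 -2.1]
s [ 0.065 -0.085] [-1.3 -1.2]
s [-0.065  0.   ] [ 0.4 -1.9]
s [0.065 0.   ] [ 1.  -0.8]
s [-0.065  0.085] [ 0.4 -0.3]
s [0.065 0.085] [-1.6 -0.9]
d [-0.065 -0.085] [-1.   3.2]
d [ 0.065 -0.085] [ 2.1 -0.7]
d [-0.065  0.   ] [-1.7  1.8]
d [0.065 0.   ] [4.9 3.9]
d [-0.065  0.085] [-0.3  3.2]
d [0.065 0.085] [5.6 4.3]
board [0.4438 0.0552 0.0879] 5.036925280692043
s [-0.065  -0.0695] [-2.1 -5.6]
s [-0.065  -0.0155] [-7.6 -7.3]
s [ 0.065  -0.0155] [ 0.7 -0.5]
s [ 0.065  -0.0695] [-1.5 -8.9]
s [-0.065   0.0155] [-4.  -4.2]
s [-0.065   0.0695] [-3.4 -1.7]
s [0.065  0.0695] [ 0.5 -1.1]
s [0.065  0.0155] [ 0.1 -6.4]
s [-0.065   0.1005] [-2. -7.]
s [-0.065   0.1545] [-1.2 -0.3]
s [0.065  0.1545] [1.2 2. ]
s [0.065  0.1005] [-0. -7.]
d [-0.065   0.0695] [-0.8  7.1]
d [-0.065   0.0155] [0.6 7. ]
d [0.065  0.0155] [8.7 8. ]
d [0.065  0.0695] [2.6 6.7]
d [-0.065  -0.0155] [1.4 7.8]
d [-0.065  -0.0695] [1.2 3. ]
d [ 0.065  -0.0695] [ 2.8 -0.6]
d [-0.065  -0.1005] [1.1 8. ]
d [-0.065  -0.1545] [-1.7  2.4]
d [ 0.065  -0.1545] [3.9 0.4]
```

```bash
cat >> fit.py <<'E'
def tri(a,b):
    (p,u),(q,v)=ray(S,*s(a)),ray(D,*d(b)); A=np.c_[u,-v]; k=np.linalg.lstsq(A,q-p,rcond=None)[0]
    P=p+u*k[0];Q=q+v*k[1]; return np.round((P+Q)/2,4),np.round((P-Q)*1000,1)
for n,a,b in [('hingecap',(365,128),(274,255)),('spindle',(293,72),(368,322)),('clutch',(483,297),(177,117)),('redR',(327,215),(355,272)),('blueleft',(355,245),(300,240)),('bluenear',(507,204),(108,275)),('ribmid-',(266,281),(408,207)),('ribmid+',(132,370),(533,144)),('boardcorner',(487,405),(28,228))]: print(n,*tri(a,b))
E
python3 fit.py | tail -9
python3 -m handwheel '[[28,-42,10,2.4],[28,-42,10,2.4],[28,-42,10,2.4],[28,-42,10,2.4],[28,-42,10,2.4],[28,-42,10,2.4],[28,-42,10,2.4],[28,-42,10,2.4],[28,-42,10,2.4],[28,-42,10,2.4],[0,0,0,0],[0,0,0,0]]' 1 40
python3 - <<'E'
from h import *
c=imaging.capture('wrist'); print(c['position'],c['attitude'])
crop(c['img'],0,0,512,384,1.56,'pics/w1.png')
np.save('w1.npy',c,allow_pickle=True)
E
```

```text
hingecap [0.4516 0.0164 0.0842] [ 0.5 -0.3 -0.1]
spindle [ 0.4665 -0.0684  0.0841] [ 0.7 -0.5 -0. ]
clutch [0.4728 0.1924 0.0814] [-0.2  0.1  0. ]
redR [0.5116 0.0351 0.026 ] [-14.3   9.7   0.9]
blueleft [0.5035 0.0783 0.0287] [-0.5  0.3  0.1]
bluenear [0.3746 0.1179 0.0332] [-1.8  1.1  0.6]
ribmid- [0.5855 0.0655 0.0289] [-3.1  2.1 -0.1]
ribmid+ [0.7126 0.0747 0.0267] [ 0.4 -0.3  0.1]
boardcorner [ 0.4184  0.2496 -0.0428] [ 98.7 -47.4 -29.9]
time: 1.85
eef_pos: [0.4392, 0.054, 0.331]
tcp_rot: [-0.047, 0.999, 0.0, -0.0]
contact_force: [-0.2, 0.5, 0.1]
opening: 0.0855
grasp_force: 0.0
[0.36883893 0.04764295 0.47198754] [-0.09503036 -0.10467151  0.73171462  0.66678844]
```

View pics/w1.png

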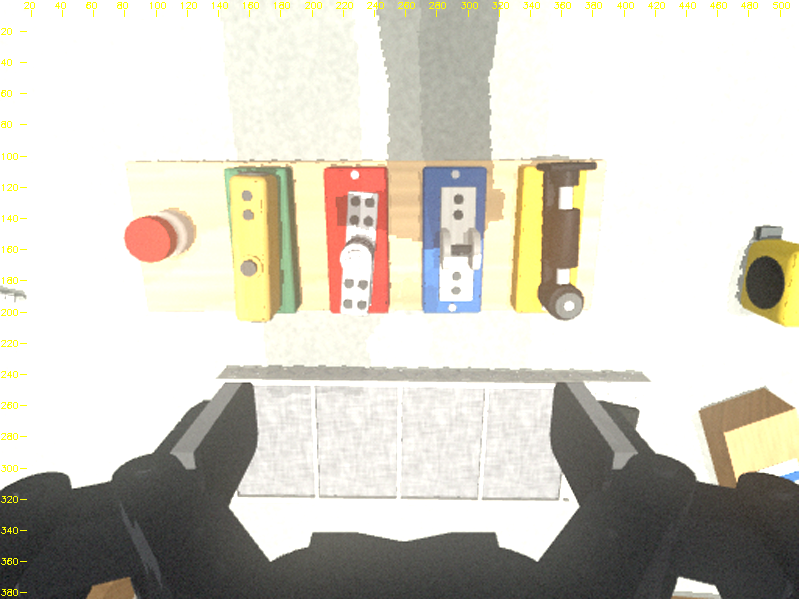

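Left to right, this shows jar, green/closer, red/hinge, blue/bracket, yellow/arm, with the shelf below (+x). Rib lines are at columns 315, 399 and 485 of the enlarged picture. Next I convert these to world positions.

```bash
python3 - <<'E'
from h import *
c=np.load('w1.npy',allow_pickle=True).item()
P=lambda p,z:onz(c,p[0]/1.56,p[1]/1.56,z)[:2]*1000
def ln(n,a,za,b,zb,fr=.5):
    A,B=P(a,za),P(b,zb); d=B-A; print(n,'A',A.round(1),'B',B.round(1),'C',(A+fr*d).round(1),'len',np.hypot(*d).round(1),'yaw',np.degrees(np.arctan2(d[1],d[0])).round(1))
ln('closer',(253.5,176),.078,(258,320),.078)
ln('hinge',(362,192),.044,(355.5,315),.067,50/102)
ln('hingecap',(357,253),.086,(357,315),.067)
ln('bracket',(458,187),.044,(459,301),.044)
ln('arm',(567,165),.082,(566,304),.082,63/112)
ln('armbar',(560,187),.076,(560,260),.076)
ln('redblk',(356,167),.038,(358,312),.038)
ln('blueblk',(454,167),.038,(455,312),.038)
ln('rib-',(315,386),.030,(316,498),.030);ln('rib0',(399,386),.030,(399,499),.030);ln('rib+',(486,386),.030,(483,499),.030)
E
```

```text
closer A [396.4 -64.7] B [512.8 -59.9] C [454.6 -62.3] len 116.5 yaw 2.4
hinge A [403.5  16.4] B [504.6  19.7] C [453.  18.] len 101.2 yaw 1.9
hingecap A [447.2  18.8] B [504.5  21. ] C [475.8  19.9] len 57.4 yaw 2.2
bracket A [391.9  96.1] B [490.7 109.3] C [441.3 102.7] len 99.6 yaw 7.6
arm A [366.1 171.6] B [474.3 191. ] C [427.  182.5] len 109.9 yaw 10.1
armbar A [382.9 171.2] B [439.7 181.5] C [411.3 176.4] len 57.8 yaw 10.3
redblk A [383.9   9.5] B [511.3  19.8] C [447.6  14.6] len 127.8 yaw 4.6
blueblk A [376.2  91.4] B [503.1 107.8] C [439.7  99.6] len 127.9 yaw 7.4
rib- A [593.  -17.2] B [721.  -10.5] C [657.  -13.9] len 128.2 yaw 3.0
rib0 A [585.4  64. ] B [714.2  75.7] C [649.8  69.8] len 129.3 yaw 5.2
rib+ A [577.6 148. ] B [706.1 162.9] C [641.9 155.4] len 129.4 yaw 6.6
```

```bash
python3 -m handwheel '[[-3,32,-20,1],[-3,32,-20,1],[-3,32,-20,1],[-3,32,-20,1],[0,0,-30,0],[0,0,-30,0],[0,0,-30,0],[0,0,-30,0],[0,0,-30,0],[0,0,0,0]]' 0.75 40
python3 - <<'E'
from h import *
c=imaging.capture('wrist'); cv2.imwrite('pics/w2.png',cv2.convertScaleAbs(c['img'][:,:,::-1],alpha=1.2)); np.save('w2.npy',c,allow_pickle=True)
E
```

```text
time: 3.15
eef_pos: [0.4244, 0.1821, 0.0994]
tcp_rot: [-0.083, 0.997, -0.001, -0.003]
contact_force: [0.6, -0.9, 0.5]
opening: 0.0639
grasp_force: 0.0
```

View pics/w2.png

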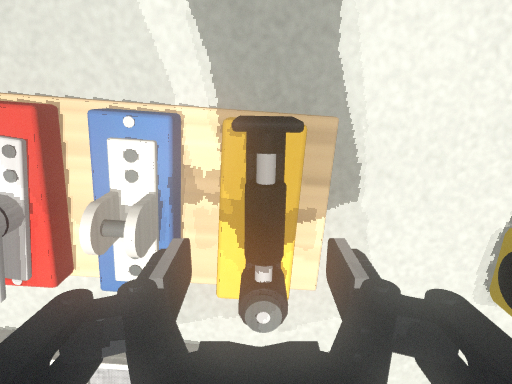

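The arm sits between the fingers: sleeve centre at about (265, 225), fingertips at columns 188 and 328. It is about 3 mm to the right of the finger midline, so I'll shift, go down and grip.

```bash
python3 - <<'E'
from h import *
c=np.load('w2.npy',allow_pickle=True).item()
print(onz(c,265,185,.076),onz(c,265,265,.076),onz(c,264,316,.082),onz(c,267,122,.082),onz(c,128,232,.06), onz(c,131,156,.044))
E
python3 -m handwheel '[[1,1,-15,0],[1,1,-15,0],[0,0,-15,0],[0,0,-12,0],[0,0,0,0]]' - 40
python3 -m handwheel '[[0,0,0,0],[0,0,0,0],[0,0,0,0],[0,0,0,0],[0,0,0,0],[0,0,0,0]]' 0 40
```

```text
[0.3978453  0.18138082 0.076     ] [0.44448833 0.18947167 0.076     ] [0.47376329 0.1938486  0.082     ] [0.36500188 0.17655509 0.082     ] [0.44494658 0.10520163 0.06      ] [0.40154178 0.09843181 0.044     ]
time: 3.82
eef_pos: [0.4287, 0.1835, 0.0432]
tcp_rot: [-0.082, 0.997, -0.0, -0.001]
contact_force: [-0.4, 0.1, 0.6]
opening: 0.0642
grasp_force: 0.0
time: 4.58
eef_pos: [0.4302, 0.1847, 0.0452]
tcp_rot: [-0.082, 0.997, 0.001, 0.001]
contact_force: [-0.1, 2.4, 5.7]
opening: 0.0232
grasp_force: 39.9
```

```bash
python3 -m handwheel '[[0,0,15,0],[0,0,25,0],[0,0,25,0],[0,0,25,0],[23.5,-24.2,0,-0.45],[23.5,-24.2,0,-0.45],[23.5,-24.2,0,-0.45],[23.5,-24.2,0,-0.45],[23.5,-24.2,0,-0.45],[23.5,-24.2,0,-0.45],[23.5,-24.2,0,-0.45],[23.5,-24.2,0,-0.45],[23.5,-24.2,0,-0.45],[23.5,-24.2,0,-0.45],[0,0,-30,0],[0,0,-20,0],[0,0,0,0]]'
python3 - <<'E'
from h import *
c=imaging.capture('wrist'); cv2.imwrite('pics/w3.png',cv2.convertScaleAbs(c['img'][:,:,::-1],alpha=1.2)); np.save('w3.npy',c,allow_pickle=True)
E
```

```text
time: 6.7
eef_pos: [0.6614, -0.0584, 0.0802]
tcp_rot: [-0.042, 0.999, 0.0, -0.004]
contact_force: [0.3, 0.2, -3.5]
opening: 0.0226
grasp_force: 39.7
```

View pics/w3.png

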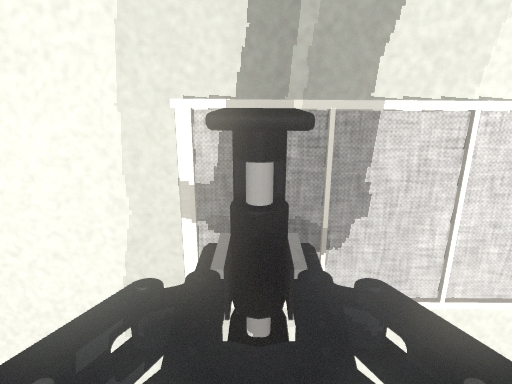

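```bash
python3 - <<'E'
from h import *
c=np.load('w3.npy',allow_pickle=True).item()
for n,u,v,z in [('ribL f',183,104,.03),('ribR f',331,104,.03),('ribL m',188,200,.03),('ribR m',327,200,.03),('rib3 f',474,106,.03),('rib3 b',443,300,.03),('shoe',260,110,.117),('plug near',260,162,.111),('sleeve near',259,203,.111)]: print(n,(onz(c,u,v,z)*1000).round(1))
E
```

```text
ribL f [ 597.7 -107.2   30. ]
ribR f [590.5 -22.1  30. ]
ribL m [ 655.6 -102.9   30. ]
ribR m [648.2 -16.1  30. ]
rib3 f [584.6  60.5  30. ]
rib3 b [713.   73.7  30. ]
shoe [595.  -63.3 117. ]
plug near [612.7 -61.7 111. ]
sleeve near [627.8 -60.8 111. ]
```

```bash
python3 -m handwheel '[[2,0,-15,0],[0,0,-15,0],[0,0,-10,0],[0,0,-7,0],[0,0,0,0],[0,0,0,0]]'
```

```text
time: 7.5
eef_pos: [0.667, -0.0582, 0.0377]
tcp_rot: [-0.043, 0.999, -0.0, 0.0]
contact_force: [0.2, 0.6, -2.9]
opening: 0.0227
grasp_force: 39.9
```

```bash
python3 -m handwheel '[[-2,0,-2,0],[0,0,-2,0],[0,0,0,0],[0,0,0,0]]'; python3 -m handwheel '[[0,0,0,0],[0,0,0,0],[0,0,0,0],[0,0,0,0]]' 0.7; python3 -m handwheel '[[0,0,20,0],[0,0,30,0],[0,0,40,0],[-20,20,0,0],[-22,21,0,0],[-22,21,0,0],[-22,21,0,0],[-22,21,0,0],[-22,20,0,0],[-22,19,0,0],[-22,19,0,0],[-22,0,0,0],[-22,0,0,0],[0,0,-20,0],[0,0,0,0]]'
```

```text
time: 8.0
eef_pos: [0.6657, -0.0582, 0.0355]
tcp_rot: [-0.043, 0.999, -0.0, 0.002]
contact_force: [-2.2, 0.7, 4.5]
opening: 0.023
grasp_force: 40.8
time: 8.5
eef_pos: [0.6644, -0.0581, 0.033]
tcp_rot: [-0.043, 0.999, 0.0, -0.0]
contact_force: [-0.2, 0.0, 0.1]
opening: 0.0597
grasp_force: 0.0
time: 10.38
eef_pos: [0.4452, 0.1037, 0.1025]
tcp_rot: [-0.043, 0.999, -0.0, -0.001]
contact_force: [-0.0, -0.2, 0.8]
opening: 0.0598
grasp_force: 0.0
```

```bash
python3 -m handwheel '[[-2,0,-15,1],[0,0,-15,0],[0,0,-15,0],[0,0,-11,0],[0,0,0,0]]'; python3 -m handwheel '[[0,0,0,0],[0,0,0,0],[0,0,0,0],[0,0,0,0],[0,0,0,0],[0,0,0,0]]' 0 40
```

```text
time: 11.0
eef_pos: [0.4442, 0.1037, 0.0469]
tcp_rot: [-0.051, 0.999, -0.0, -0.001]
contact_force: [-0.6, 0.1, 0.6]
opening: 0.0599
grasp_force: 0.0
time: 11.75
eef_pos: [0.4454, 0.1037, 0.0481]
tcp_rot: [-0.051, 0.999, -0.0, 0.001]
contact_force: [0.8, -2.2, 5.6]
opening: 0.0289
grasp_force: 41.0
```

```bash
python3 -m handwheel '[[0,0,15,0],[0,0,25,0],[0,0,25,0],[0,0,25,0],[26.2,-9.6,0,-0.1],[26.2,-9.6,0,-0.1],[26.2,-9.6,0,-0.1],[26.2,-9.6,0,-0.1],[26.2,-9.6,0,-0.1],[26.2,-9.6,0,-0.1],[26.2,-9.6,0,-0.2],[26.2,-9.6,0,-0.2],[0,0,-30,0],[0,0,-20,0],[0,0,0,0],[0,0,0,0]]'
python3 - <<'E'
from h import *
c=imaging.capture('wrist'); cv2.imwrite('pics/w4.png',cv2.convertScaleAbs(c['img'][:,:,::-1],alpha=1.2)); np.save('w4.npy',c,allow_pickle=True)
E
```

```text
time: 13.75
eef_pos: [0.6543, 0.0273, 0.0875]
tcp_rot: [-0.043, 0.999, 0.0, -0.0]
contact_force: [0.4, 0.3, -2.6]
opening: 0.0298
grasp_force: 40.0
```

View pics/w4.png

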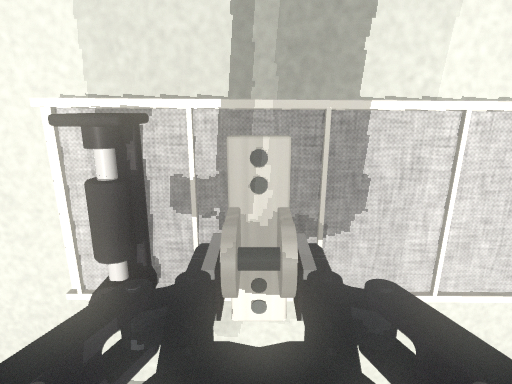

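The bracket hangs level over its bay, with its foot's front end at (259, 136). The arm stands in the right-hand bay, with its shoe at (99, 118). I'll check both numerically.

```bash
python3 - <<'E'
from h import *
c=np.load('w4.npy',allow_pickle=True).item()
for n,u,v,z in [('rib f',190,104,.03),('rib f2',329,104,.03),('rib m',193,200,.03),('rib m2',324,200,.03),('foot',259,136,.083),('foot far',259,320,.083),('arm shoe',99,114,.07),('arm sleeve near',106,178,.064),('arm sl far',109,262,.064)]: print(n,(onz(c,u,v,z)*1000).round(1))
E
python3 -m handwheel '[[0,0,-15,0],[0,0,-15,0],[0,0,-10,0],[0,0,-8,0],[0,0,0,0],[0,0,0,0]]'
```

```text
rib f [590.8 -18.8  30. ]
rib f2 [583.8  63.9  30. ]
rib m [651.  -15.4  30. ]
rib m2 [643.7  69.5  30. ]
foot [600.2  23.2  83. ]
foot far [697.6  31.6  83. ]
arm shoe [597.8 -54.2  70. ]
arm sleeve near [631.1 -55.1  64. ]
arm sl far [680.8 -55.8  64. ]
time: 14.55
eef_pos: [0.6545, 0.0271, 0.0396]
tcp_rot: [-0.043, 0.999, 0.0, 0.0]
contact_force: [0.5, 0.7, -2.8]
opening: 0.0296
grasp_force: 40.1
```

```bash
python3 -m handwheel '[[3,0,-2,0],[0,0,-2,0],[0,0,0,0],[0,0,0,0]]'; python3 -m handwheel '[[0,0,0,0],[0,0,0,0],[0,0,0,0],[0,0,0,0]]' 0.7; python3 -m handwheel '[[0,0,20,0],[0,0,35,0],[0,0,40,0],[-24,-1,0,0],[-26,-1,0,0],[-26,-1,0,0],[-26,-1,0,0],[-26,-1,0,0],[-26,-1,0,0],[-26,-1,0,-0.5],[-26,-1,0,-0.5],[0,0,-20,0],[0,0,0,0]]'
python3 - <<'E'
from h import *
c=imaging.capture('wrist'); cv2.imwrite('pics/w5.png',cv2.convertScaleAbs(c['img'][:,:,::-1],alpha=1.2)); np.save('w5.npy',c,allow_pickle=True)
E
```

```text
time: 15.05
eef_pos: [0.6581, 0.0271, 0.0362]
tcp_rot: [-0.043, 0.999, -0.0, 0.001]
contact_force: [1.5, 0.3, 1.4]
opening: 0.0295
grasp_force: 40.5
time: 15.55
eef_pos: [0.657, 0.0271, 0.0351]
tcp_rot: [-0.043, 0.999, 0.0, -0.0]
contact_force: [0.1, -1.2, -0.1]
opening: 0.0599
grasp_force: 0.0
time: 17.18
eef_pos: [0.4498, 0.019, 0.1096]
tcp_rot: [-0.034, 0.999, -0.0, -0.001]
contact_force: [-0.3, -0.2, 0.3]
opening: 0.0594
grasp_force: 0.0
```

View pics/w5.png

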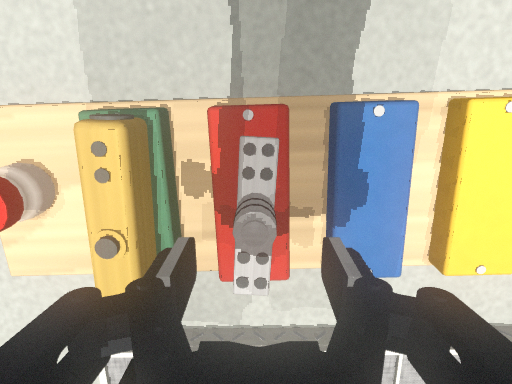

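The hinge is upright between the fingers: cap at (254, 230), foot's front end at (259, 138), leaf's far end at (253, 294). The closer is at left, with its spindle at (107, 247).

```bash
python3 - <<'E'
from h import *
c=np.load('w5.npy',allow_pickle=True).item()
for n,u,v,z in [('foot near',259,138,.044),('leaf far',253,294,.067),('cap',254,230,.086),('closer nearL',77,124,.078),('closer nearR',146,120,.078),('spindle',107,245,.084),('clR at 240',154.5,240,.078),('clL at 240',89,240,.078)]: print(n,(onz(c,u,v,z)*1000).round(1))
E
```

```text
foot near [403.8  16.6  44. ]
leaf far [503.1  19.3  67. ]
cap [449.6  16.8  86. ]
closer nearL [399.  -80.2  78. ]
closer nearR [394.4 -43.8  78. ]
spindle [465.3 -66.   84. ]
clR at 240 [463.3 -40.9  78. ]
clL at 240 [465.9 -79.2  78. ]
```

```bash
python3 -m handwheel '[[2,-1,-16,-1],[0,0,-16,-0.5],[0,0,-15,0],[0,0,-13,0],[0,0,-4,0],[0,0,0,0]]'; python3 -m handwheel '[[0,0,0,0],[0,0,0,0],[0,0,0,0],[0,0,0,0],[0,0,0,0],[0,0,0,0]]' 0 40
```

```text
time: 17.98
eef_pos: [0.4533, 0.0181, 0.0464]
tcp_rot: [-0.021, 1.0, -0.0, -0.0]
contact_force: [-0.3, 0.5, 0.5]
opening: 0.0599
grasp_force: 0.0
time: 18.73
eef_pos: [0.4538, 0.0179, 0.047]
tcp_rot: [-0.021, 1.0, -0.0, 0.001]
contact_force: [-1.2, -1.5, 5.5]
opening: 0.0252
grasp_force: 39.3
```

```bash
python3 -m handwheel '[[0,0,15,0],[0,0,25,0],[0,0,25,0],[0,0,25,0],[24.1,11.8,0,0.3],[24.1,11.8,0,0.3],[24.1,11.8,0,0.3],[24.1,11.8,0,0.3],[24.1,11.8,0,0.3],[24.1,11.8,0,0.3],[24.1,11.8,0,0.3],[24.1,11.8,0,0.3],[0,0,-30,0],[0,0,-20,0],[0,0,0,0],[0,0,0,0]]'
python3 - <<'E'
from h import *
c=imaging.capture('wrist'); cv2.imwrite('pics/w6.png',cv2.convertScaleAbs(c['img'][:,:,::-1],alpha=1.2)); np.save('w6.npy',c,allow_pickle=True)
E
```

```text
time: 20.72
eef_pos: [0.6461, 0.1126, 0.0865]
tcp_rot: [-0.042, 0.999, 0.0, -0.0]
contact_force: [0.2, -0.0, -1.6]
opening: 0.0251
grasp_force: 39.5
```

View pics/w6.png

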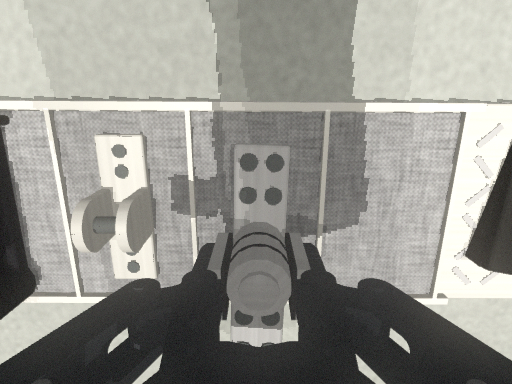

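The hinge hangs over its bay, with its foot's front end at (263, 145). The bracket stands in the neighbouring bay, its foot spanning rows 135–278 near column 125.

```bash
python3 - <<'E'
from h import *
c=np.load('w6.npy',allow_pickle=True).item()
for n,u,v,z in [('rib f',188,106,.03),('rib f2',327,106,.03),('rib3 f',465,108,.03),('rib m',191,200,.03),('rib m2',323,200,.03),('foot',263,145,.0835),('cap',261,287,.1255),('br near',121,135,.032),('br far',134,278,.032)]: print(n,(onz(c,u,v,z)*1000).round(1))
E
python3 -m handwheel '[[0,0,-15,0],[0,0,-15,0],[0,0,-10,0],[0,0,-8,0],[0,0,0,0],[0,0,0,0]]'
```

```text
rib f [583.8  65.6  30. ]
rib f2 [576.9 148.1  30. ]
rib3 f [571.2 230.3  30. ]
rib m [642.5  68.8  30. ]
rib m2 [635.4 153.9  30. ]
foot [595.7 110.7  83.5]
cap [641.2 113.4 125.5]
br near [604.   26.1  32. ]
br far [701.7  31.4  32. ]
time: 21.52
eef_pos: [0.6463, 0.1125, 0.0387]
tcp_rot: [-0.042, 0.999, 0.0, 0.0]
contact_force: [-0.5, -0.5, -1.7]
opening: 0.025
grasp_force: 39.5
```

```bash
python3 -m handwheel '[[1,-1,-2,0],[0,0,-2,0],[0,0,0,0],[0,0,0,0]]'; python3 -m handwheel '[[0,0,0,0],[0,0,0,0],[0,0,0,0],[0,0,0,0]]' 0.7; python3 -m handwheel '[[0,0,20,0],[0,0,35,0],[0,0,40,0],[-23,-21,0,0],[-23,-21,0,0],[-24,-22,0,0],[-24,-22,0,0],[-24,-22,0,0],[-24,-22,0,0],[-24,-22,0,-0.5],[-24,-22,0,-0.5],[0,0,-20,0],[0,0,0,0]]'
python3 - <<'E'
from h import *
c=imaging.capture('wrist'); cv2.imwrite('pics/w7.png',cv2.convertScaleAbs(c['img'][:,:,::-1],alpha=1.2)); np.save('w7.npy',c,allow_pickle=True)
E
```

```text
time: 22.02
eef_pos: [0.6475, 0.1114, 0.0351]
tcp_rot: [-0.042, 0.999, -0.0, 0.001]
contact_force: [-1.0, -0.1, 2.5]
opening: 0.0251
grasp_force: 39.7
time: 22.52
eef_pos: [0.6469, 0.1115, 0.0342]
tcp_rot: [-0.042, 0.999, 0.0, -0.0]
contact_force: [1.1, 0.5, 0.4]
opening: 0.0599
grasp_force: 0.0
time: 24.15
eef_pos: [0.4556, -0.0626, 0.1085]
tcp_rot: [-0.033, 0.999, 0.0, -0.001]
contact_force: [-0.4, 0.1, -0.2]
opening: 0.0597
grasp_force: 0.0
```

View pics/w7.png

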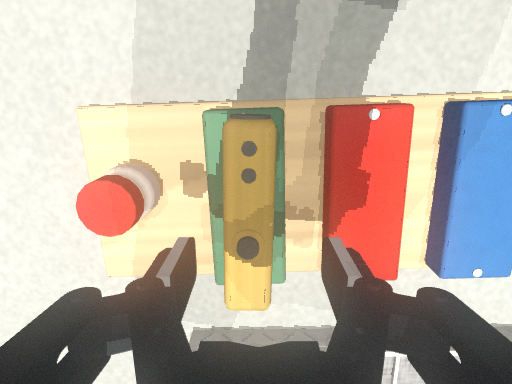

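The closer lies between the fingers, its top from (250, 120) to (248, 308), about 3 mm to the right (−y) of the finger midline.

```bash
python3 - <<'E'
from h import *
c=np.load('w7.npy',allow_pickle=True).item()
for n,u,v,z in [('near',250,119,.078),('far',248,308,.078)]: print(n,(onz(c,u,v,z)*1000).round(1))
E
python3 -m handwheel '[[0,-3,-16,-1],[0,0,-16,0],[0,0,-15,0],[0,0,-13,0],[0,0,-3,0],[0,0,0,0]]'
```

```text
near [395.9 -70.6  78. ]
far [510.9 -65.2  78. ]
time: 24.95
eef_pos: [0.4572, -0.0655, 0.0465]
tcp_rot: [-0.024, 1.0, -0.0, 0.0]
contact_force: [0.5, 0.0, 0.1]
opening: 0.0599
grasp_force: 0.0
```

```bash
python3 -m handwheel '[[0,0,0,0],[0,0,0,0],[0,0,0,0],[0,0,0,0],[0,0,0,0],[0,0,0,0]]' 0 60; python3 -m handwheel '[[0,0,15,0],[0,0,25,0],[0,0,25,0],[0,0,25,0],[18.4,26.2,0,0.2],[18.4,26.2,0,0.2],[18.4,26.2,0,0.2],[18.4,26.2,0,0.2],[18.4,26.2,0,0.2],[18.4,26.2,0,0.2],[18.4,26.2,0,0.2],[18.4,26.2,0,0.2],[18.4,26.2,0,0.2],[18.4,26.2,0,0.2],[0,0,-30,0],[0,0,-20,0],[0,0,0,0],[0,0,0,0]]'
python3 - <<'E'
from h import *
c=imaging.capture('wrist'); cv2.imwrite('pics/w8.png',cv2.convertScaleAbs(c['img'][:,:,::-1],alpha=1.2)); np.save('w8.npy',c,allow_pickle=True)
E
```

```text
time: 25.7
eef_pos: [0.4579, -0.0664, 0.0473]
tcp_rot: [-0.024, 1.0, -0.001, 0.001]
contact_force: [-0.1, -4.6, 5.6]
opening: 0.0294
grasp_force: 60.5
time: 27.95
eef_pos: [0.6409, 0.1966, 0.0863]
tcp_rot: [-0.042, 0.999, 0.0, -0.0]
contact_force: [0.1, -0.8, -3.5]
opening: 0.0293
grasp_force: 59.9
```

View pics/w8.png

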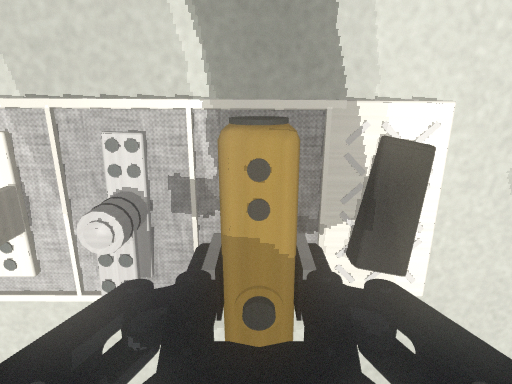

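The closer hangs over the left bay, its front end at (259, 124). The hinge stands in the next bay, and the wedge is to the right of column 350.

```bash
python3 - <<'E'
from h import *
c=np.load('w8.npy',allow_pickle=True).item()
for n,u,v,z in [('rib f',189,104,.03),('rib f2',326,106,.03),('rib m',192,200,.03),('rib m2',322,200,.03),('near',259,124,.117),('spindle',259,313,.123),('wedge low',349,262,.04),('hinge near',122,132,.032),('hinge far',130,295,.055)]: print(n,(onz(c,u,v,z)*1000).round(1))
E
python3 -m handwheel '[[0,-1,-15,0],[0,0,-15,0],[0,0,-10,0],[0,0,-8,0],[0,0,0,0],[0,0,0,0]]'
```

```text
rib f [577.4 150.2  30. ]
rib f2 [571.7 231.5  30. ]
rib m [637.2 153.5  30. ]
rib m2 [630.2 237.2  30. ]
near [578.9 191.9 117. ]
spindle [648.9 197.7 123. ]
wedge low [667.7 258.3  40. ]
hinge near [596.9 110.8  32. ]
hinge far [693.6 121.6  55. ]
time: 28.75
eef_pos: [0.6413, 0.1956, 0.0387]
tcp_rot: [-0.042, 0.999, 0.0, 0.0]
contact_force: [0.0, -0.8, -4.0]
opening: 0.029
grasp_force: 59.9
```

```bash
python3 -m handwheel '[[1,0,-2,0],[0,0,-2,0],[0,0,0,0],[0,0,0,0]]'; python3 -m handwheel '[[0,0,0,0],[0,0,0,0],[0,0,0,0],[0,0,0,0]]' 0.7; python3 -m handwheel '[[0,0,20,0],[0,0,35,0],[0,0,40,0],[-20,-12,30,0],[-20,-12,30,0],[-25,-15,30,0],[-25,-15,20,0],[-25,-15,0,0],[-25,-15,0,0],[0,-10,0,0],[0,0,0,0],[0,0,0,0]]'
python3 - <<'E'
from h import *
c=imaging.capture('wrist'); a=cv2.convertScaleAbs(c['img'][:,:,::-1],alpha=1.1); np.save('w9.npy',c,allow_pickle=True)
d=imaging.capture('side')['img'][90:250,170:370,::-1]
b=cv2.resize(d,None,fx=1.44,fy=1.44); o=np.zeros((384,800,3),np.uint8); o[:,:512]=a; o[:b.shape[0],512:512+b.shape[1]]=b; cv2.imwrite('pics/w9.png',o)
E
```

```text
time: 29.25
eef_pos: [0.6426, 0.1956, 0.0353]
tcp_rot: [-0.042, 0.999, 0.0, 0.001]
contact_force: [-0.4, 0.2, 2.8]
opening: 0.0294
grasp_force: 60.6
time: 29.75
eef_pos: [0.6419, 0.1954, 0.0342]
tcp_rot: [-0.042, 0.999, -0.0, -0.0]
contact_force: [0.1, 0.8, -0.3]
opening: 0.0597
grasp_force: 0.0
time: 31.25
eef_pos: [0.5029, 0.1018, 0.2391]
tcp_rot: [-0.042, 0.999, 0.0, 0.0]
contact_force: [0.4, -0.2, 0.2]
opening: 0.0595
grasp_force: 0.0
```

View pics/w9.png

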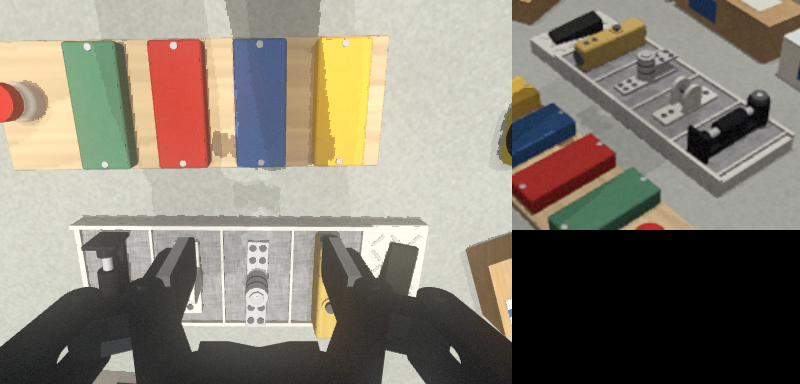

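All four samples stand upright in their bays: arm, bracket, hinge and closer from right to left. The gripper is clear, so I'm handing in.

```bash
python3 -c "
from workcell import robot; print(robot.hand_in())"
```

```text
the job is handed in; nothing more can be done
None
```

I handed the job in at about 31 s: the final pictures show all four samples upright, released and in reverse order, and the bay checks came out within about 5 mm of centre; the hand-in returned no verdict.

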